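Clamp the sharpening stone in its bench clamp

ROBOT

A 7-joint arm with a two-finger parallel gripper is mounted at the origin on the work surface. World frame = base frame: x ahead of the robot, y to its left, z up, the work surface at z = 0. Lengths are in m, angles in rad, forces in N, time in s.
With the tool pointing down it reaches from about 0.4 to 0.85 m from the base axis. Payload 10.4 kg.
Tool frame: the origin (TCP) lies midway between the tips of the shut fingers; the grasp point (between the pads) lies 19 mm behind it (r.grasp_offset is the distance from the TCP to the grasp point, in m); x points along the fingers, y is the direction in which the jaws open and shut, and the axes are right-handed (so a half turn about x gives the same grasp; the last joint's range is limited). The gripper opens to 87 mm and grips with 3 to 60 N. Pads are 19 mm wide; open, the fingers measure 117 mm over their backs; the gripper's body (75 mm by 190 mm) begins 51 mm behind the grasp point.
Start: joints at [-1.344, 0.332, -0.065, 1.46, 0.022, 1.35, -0.088], TCP at [0.154, 0.606, 0.223] pointing down, gripper open.
Joint ranges: [-2.6, 2.6], [-0.5, 2.12], [-1.47, 1.34], [0.16, 2.42], [-1.27, 4.41], [0.06, 2.06], [-2.6, 2.6]. Speed limits (rad/s): [2.22, 2.22, 2.79, 2.79, 3.14, 3.14, 3.14].

INTERFACE

Orientations are given as a unit quaternion [x, y, z, w].
In Python, from bench import r, vision, close_job gives the robot as it stands. The module is installed in compiled form; this text tells all that it offers.
- The arm moves only by the shell command python3 -m pendant 'ROWS' [OPENING] [FORCE]. ROWS is text: rows parted by semicolons, each of 6 numbers parted by spaces: the shift along the tool's x, y, z in units of 0.25 m (1.0 is 0.25 m), then the turn, a rotation vector about the tool's x, y, z in units of 1.5 rad (1.0 is 1.5 rad). A call has 1 to 8 rows; each row is the pose to reach, as a shift and turn from the pose commanded when the call began, along the tool's axes at that moment; what a row does not reach only later rows make up. A row lasts 1/10 s, in which the tool goes at most 50 mm and 8.59 degrees, less where a joint would pass 70% of its speed; a pose out of reach is approached as far as the arm can. A call with a number of a shift or a turn outside -1 to 1 is refused whole. A call with a gripper value outside its range is refused whole. OPENING is the gripper command: -1 is shut, 1 is fully open, values between are in proportion, set as the call begins (- or left out, the last holds). The fingers move at their own pace and stop on an object; FORCE is the grip in N (left out, the last holds). Time passes only in rows, so rows that repeat a pose let the fingers close. It gives the time, the measured TCP pose, the force and the opening at its end, in the units of the state.
- r.read_state(): the state, without advancing time (a new reading comes with each control period).
- vision.camera(name): name is "scene" or "top" or "wrist"; returns (picture, depth): 420x560x3 uint8, blue, green, red; 420x560 float32, m along the optical axis (not along the pixel's ray), 0 where there is no reading.
- vision.get_calibration(name): a dict with "camera_matrix" (3x3 intrinsics, pixels), "rvec" (rotation vector, rad) and "tvec" (3), from world to camera coordinates, as OpenCV has them. Camera axes: x right, y down, z forward; pixel columns grow to the right and rows downward; lengths in m; the calibration is good to about 2 mm. A picture is of the moment at which its call begins: read the wrist's pose just before it. get_calibration takes no time and is no camera call; for the wrist camera it gives the pose at the moment of the call.
- close_job(): hands the job in, once; it reports no verdict.
The state is a dict: "time": time; "joint_positions": joint angles; "joint_vel": joint speeds; "joint_torque": joint torques, N m; "ee_pos": TCP position; "eef_rot": TCP orientation; "ft_force": force on the tool from outside, world axes, zero at the start; "torque": the same for the moment, N m; "width": finger opening in m.
Only numpy, scipy, OpenCV 4.12 (cv2) and the standard library are available. Lean on these libraries where they do the work, as an engineer would, in place of code of your own. Each camera call takes 0.05 s, during which the arm holds its last target. There are 200 camera calls.

TASK

Gently lay the sharpening stone flat on the narrow raised rest of the bench clamp, lengthwise between the fixed stop and the jaw, and let go of it. Then pump the clamp's trigger, moving the jaw by nothing but the trigger, until the jaw's spring pad has pressed the stone against the stop and the pad is pushed in about half way; never push the pad fully home, for the stone would crack. Finish while still holding the trigger squeezed, with the stone gripped, and leave the scale, tub and brush where they are.

Things in the scene. Friction and masses are not known exactly. Their poses are not given: they have to be found in the camera images.
- stone: Plain grey sharpening stone, a brittle block 120 x 48 x 22 mm, about 0.3 kg, lying flat on the bench to the left of the clamp. Origin at the centre of its underside, x along its 120 mm length, y along its 48 mm width, z up. Either end may face the stop.
- clamp: Grey bench-fixed ratchet bar clamp, 64 mm wide. Origin on the bench below its rest, on the centre line; x runs along the bar from trigger to fixed stop, z up. In this frame (mm): base x -235 to 90, 12 high; rest x -52 to 46, 24 wide, top z 50; bar tail back to x -285; cheek plates x -224 to -150, top z 108; fixed black grip post x -205 to -242, top z 184.
- stop: Upright dark steel end stop bolted to the clamp's base, 16 mm thick, 56 mm wide, top 78 mm above the bench; it does not move, but its place along the clamp differs each time (face at clamp x 47 to 71 mm). Origin on the bench below the face that the end of the stone bears against; same axes as the clamp.
- rest (a point): Centre of the top face of the black rubber-topped rest (98 mm long, 24 mm wide, 50 mm above the bench); x towards the stop. The stone lies on it centred across, its far end at or a little short of the stop's face.
- jaw (a joint): Slide of the smooth steel bar with its aluminium jaw block (52 mm wide, top 85 mm high, at clamp x -137 to -123 mm when this is 0), m: grows towards the stop, at most 0.08. Starts at 0, pad face at clamp x -97 mm. A one-way friction ratchet: the trigger drives it forward, and it stays where it is when the trigger returns; nothing takes it back.
- pad (a joint): How far the jaw's spring pad is pushed in, m: 0 free, 0.016 fully home (never go past 0.0148). The spring pushes with 1 N plus 0.7 N per mm. Half way (0.008) is the wanted grip.
- pad_face (a point): Centre of the rubber front face (46 x 28 mm) of the spring pad that touches the end of the stone, 61 mm above the bench. The free gap between pad and jaw block behind it is 16 mm and closes as the pad is pushed in.
- trigger (a joint): Trigger angle, rad: 0 released (a spring returns it by itself), 0.45 fully squeezed. Squeezing swings its top away from the jaw, towards the grip post (clamp -x), 33 mm at the grip, and carries the jaw the other way 28 mm per rad, so 11 to 13 mm in a full stroke; the returning trigger leaves the jaw where it is. Needs 11 to 15 N at the grip.
- trigger_grip (a point): Point to press: centre of the jaw-side face of the black upright trigger blade (24 mm wide, 14 mm thick), 165 mm above the bench when released; the blade reaches 20 mm above it and pivots 70 mm below it. Moves with the trigger, its height changes under 5 mm. Push it with closed fingertips from the jaw side, or pinch it across its 24 mm width.
- scale: White kitchen scale, 130 x 170 x 32 mm: bystander. Origin at the centre of its underside.
- tub: Clear round tub with a blue lid, 84 mm across, 70 mm high: bystander. Origin at the centre of its underside.
- brush: Wooden scrubbing brush with white bristles, 130 x 45 x 38 mm: bystander. Origin at the centre of its underside.
Things that resemble listed ones, but are neither listed nor needed, are in the scene too. Several things have the shape of the stone; the one meant has the colours described above.

How it is judged:
On the way, in this order (a step that is already met when the one before it is completed fails the run):
1. the stone lies flat on the rest between stop and jaw, let go (z of stone in the frame of clamp between 0.045 and 0.055 m and y of stone in the frame of clamp between -0.012 and 0.012 m and angle between the x axis of stone and the x axis of clamp, either way round below 0.2 rad and angle between stone's own z axis and vertical below 0.1 rad and contact force between the fingers and stone below 0.2 N and contact force between stone and clamp above 1 N), for 0.2 s.
2. the trigger is squeezed by the fingers (value of joint trigger above 0.1 rad and contact force between the fingers and trigger above 1 N).
3. the pad presses on the stone (contact force between each of pad, stop and stone above 1 N), for 0.1 s.
At the end, for the whole second after the job is handed in: The stone lies flat on the rest, within 12 mm of its centre line and 0.1 rad of its direction, touched by pad and stop but not by the robot, with the pad pushed in between 5 and 11 mm, while the fingers keep holding the trigger squeezed (more than 0.06 rad, more than 1 N) (value of joint pad between 0.005 and 0.011 m and contact force between pad and stone above 3 N and contact force between stop and stone above 1 N and value of joint trigger above 0.06 rad and contact force between the fingers and trigger above 1 N and z of stone in the frame of clamp between 0.045 and 0.055 m and y of stone in the frame of clamp between -0.012 and 0.012 m and angle between the x axis of stone and the x axis of clamp, either way round below 0.1 rad and angle between stone's own z axis and vertical below 0.1 rad and contact force between each of the arm, the fingers and stone below 0.2 N and linear speed of stone below 0.02 m/s); the arm keeps its last pose, push and grip.
It fails at once if the pad is pushed fully home: the stone cracks (value of joint pad above 0.0148 m).
It fails at once if the stone is dropped or banged on the clamp (contact force between stone and clamp above 60 N).
It fails at once if the robot pushes the jaw itself (contact force between any of the fingers, the arm and jaw above 2 N).
It fails at once if a bystander is moved (distance of any of scale, tub, brush from where it was at the start of the episode above 0.02 m).
It also fails if it takes over 61 s, if anything falls off the work surface, if the arm or the gripper's body presses on something with over 40 N, if the wrist force passes 120 N, or if a joint passes its speed limit or range.

## Working session

There is one attempt and no reset: what is moved stays moved. The work goes in short steps, Python scripts to look and compute and a shell command to move; the robot and the scene stay as the last step left them, time stands still between calls to the robot, and variables do not carry over. Pictures are saved under pics/ and viewed, about 8 in all and at most 12, crops included, and the job is handed in when it is done.

```bash
mkdir -p pics
cat > h.py <<'E'
import numpy as np, cv2
from scipy.spatial.transform import Rotation as R
from bench import r, vision
def cloud(name):
    c=vision.get_calibration(name); im,d=vision.camera(name)
    K=np.array(c["camera_matrix"]); Rm=cv2.Rodrigues(np.array(c["rvec"],float))[0]; t=np.array(c["tvec"],float).ravel()
    v,u=np.mgrid[:420,:560]
    P=np.stack([(u-K[0,2])/K[0,0]*d,(v-K[1,2])/K[1,1]*d,d],-1)
    W=(P-t)@Rm; W[d==0]=np.nan
    return im,W
def delta(pos,Rt):
    "rows numbers from current pose to target"
    s=r.read_state(); R0=R.from_quat(s["eef_rot"])
    sh=R0.inv().apply(np.array(pos)-s["ee_pos"])/0.25
    rv=(R0.inv()*Rt).as_rotvec()/1.5
    return np.round(sh,3),np.round(rv,3)
E
python3 - <<'E'
from h import *
for n in("scene","top"):
    im,W=cloud(n); cv2.imwrite(f"pics/{n}0.png",im); np.savez(f"{n}0.npz",im=im,W=W)
s=r.read_state(); print(s["time"],s["ee_pos"],R.from_quat(s["eef_rot"]).as_matrix().round(3),s["width"])
E
```

```text
0.1 [0.15441778 0.60527119 0.22180963] [[-0.     0.247  0.969]
 [-0.001  0.969 -0.247]
 [-1.    -0.001  0.   ]] 0.08741456149606178
```

View pics/top0.png

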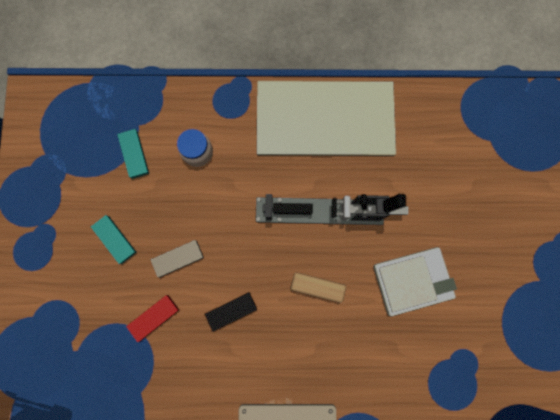

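View pics/scene0.png

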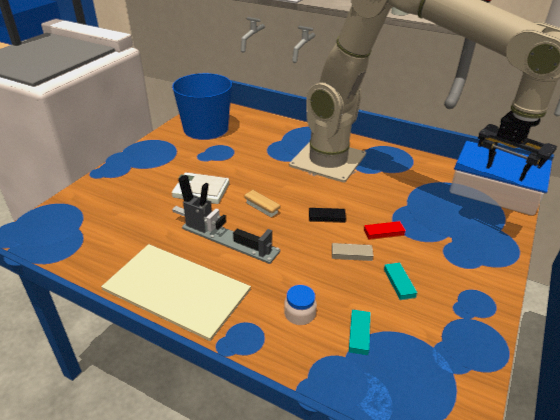

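Top picture: candidates shaped like the stone are grey (177,259), teal (113,239) and (132,154), red (153,318), black (231,311), wooden brush (318,288). I choose the grey one. The clamp runs from its stop (268,208) to its trigger (~365,205) and grip post (395,203). Next, one close crop and the measurements.

Run:
```python
from h import *
d=np.load("top0.npz"); im,W=d["im"],d["W"]
c=im[180:300,130:420]; cv2.imwrite("pics/crop0.png",cv2.resize(c,None,fx=2.7,fy=2.7,interpolation=cv2.INTER_CUBIC))
def box(u0,u1,v0,v1,z0,z1,lab):
    P=W[v0:v1,u0:u1].reshape(-1,3); m=(P[:,2]>z0)&(P[:,2]<z1); P=P[m]
    (cx,cy),(w,h),a=cv2.minAreaRect(P[:,:2].astype(np.float32))
    q=cv2.boxPoints(cv2.minAreaRect(P[:,:2].astype(np.float32)))
    print(lab,len(P),"c",round(cx,4),round(cy,4),"size",round(w,3),round(h,3),"ang",round(a,1),"z",np.median(P[:,2]).round(4),"mean",P[:,:2].mean(0).round(4))
print("bench z",np.nanmedian(W[340:400,250:330,2]))
box(145,210,235,285,.012,.04,"stone")
box(250,320,190,230,.06,.09,"stop top")
box(268,320,190,230,.044,.058,"rest")
box(250,390,190,230,.006,.02,"base")
box(320,420,190,230,.06,.095,"jaw")
box(320,420,190,230,.095,.12,"cheeks")
box(320,420,180,230,.172,.2,"trig/post")
for n in("scene0",):
  d=np.load(n+".npz");W=d["W"]
  box(170,300,170,260,.06,.085,"S stop/jaw")
  box(225,260,225,250,.045,.056,"S rest")
  box(170,300,170,260,.175,.2,"S trig/post")
```

```text
bench z 0.0012452739970633423
stone 982 c 0.4595 0.2743 size 0.049 0.121 ang 24.1 z 0.0228 mean [0.459  0.2736]
stop top 165 c 0.5834 0.047 size 0.056 0.015 ang 0.2 z 0.0789 mean [0.5823 0.0468]
rest 402 c 0.5807 -0.0053 size 0.036 0.111 ang 8.1 z 0.0507 mean [ 0.5818 -0.0114]
base 1566 c 0.5921 -0.0809 size 0.324 0.088 ang 89.3 z 0.0128 mean [ 0.5758 -0.055 ]
jaw 414 c 0.5794 -0.1682 size 0.126 0.052 ang 89.4 z 0.0775 mean [ 0.5771 -0.1434]
cheeks 356 c 0.5787 -0.1949 size 0.05 0.074 ang 1.1 z 0.1073 mean [ 0.5751 -0.2019]
trig/post 226 c 0.5772 -0.1994 size 0.097 0.027 ang 90.0 z 0.184 mean [ 0.5777 -0.2099]
S stop/jaw 492 c 0.5875 -0.0853 size 0.061 0.29 ang 0.0 z 0.0733 mean [ 0.5899 -0.103 ]
S rest 169 c 0.5895 -0.0055 size 0.105 0.036 ang 82.0 z 0.0483 mean [ 0.5882 -0.0127]
S trig/post 77 c 0.5851 -0.1978 size 0.102 0.031 ang 84.7 z 0.1806 mean [ 0.5849 -0.2025]
```

View pics/crop0.png

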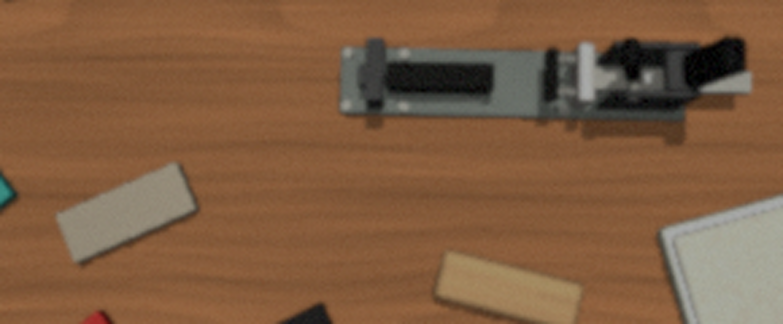

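Crop: the chosen block at (127,213) is the plain grey stone. The clamp's rest (440,78), stop (374,78), pad (552,78) and jaw block (586,72) are all clear. The clamp x axis points along world +y, with its origin near (0.582, -0.008).

Run:
```python
from h import *
a=np.radians(24.1); y=[np.cos(a),np.sin(a),0]; x=[0,0,-1]
Rt=R.from_matrix(np.stack([x,y,np.cross(x,y)],1))
for z in(.12,.006): print(delta([.4595,.2743,z],Rt))
```

```text
(array([ 0.409, -0.981,  1.51 ]), array([0.6  , 0.   , 0.001]))
(array([ 0.865, -0.98 ,  1.51 ]), array([0.6  , 0.   , 0.001]))
```

```bash
python3 -m pendant '0 -0.12 0.18 0.08 0 0;0 -0.24 0.36 0.16 0 0;0.05 -0.36 0.54 0.24 0 0;0.1 -0.48 0.72 0.32 0 0;0.15 -0.6 0.9 0.4 0 0;0.15 -0.6 0.9 0.4 0 0' 0.7
python3 - <<'E'
from h import *
a=np.radians(24.1); y=[np.cos(a),np.sin(a),0]; x=[0,0,-1]
Rt=R.from_matrix(np.stack([x,y,np.cross(x,y)],1))
for z in(.12,.006): print(delta([.4595,.2743,z],Rt))
E
```

```text
time: 0.7
ee_pos: [0.3383, 0.4004, 0.184]
eef_rot: [0.294, 0.643, -0.295, 0.643]
ft_force: [0.6, 1.1, 0.3]
width: 0.0741
(array([0.257, 0.038, 0.698]), array([0.194, 0.001, 0.001]))
(array([0.713, 0.039, 0.698]), array([0.194, 0.001, 0.001]))
```

```bash
python3 -m pendant '0.06 0.01 0.18 0.08 0 0;0.12 0.02 0.36 0.15 0 0;0.18 0.03 0.52 0.194 0 0;0.257 0.038 0.698 0.194 0 0;0.257 0.038 0.698 0.194 0 0;0.257 0.038 0.698 0.194 0 0;0.257 0.038 0.698 0.194 0 0' 0.7
python3 - <<'E'
from h import *
im,W=cloud("wrist"); cv2.imwrite("pics/w1.png",im)
P=W.reshape(-1,3); g=(abs(P[:,0]-.46)<.09)&(abs(P[:,1]-.274)<.09)&(P[:,2]>.012)&(P[:,2]<.03)
print(cv2.minAreaRect(P[g][:,:2].astype(np.float32)),g.sum(),np.median(P[g][:,2]))
a=np.radians(24.1); y=[np.cos(a),np.sin(a),0]; x=[0,0,-1]
Rt=R.from_matrix(np.stack([x,y,np.cross(x,y)],1))
for z in(.12,.006): print(delta([.4595,.2743,z],Rt))
E
```

```text
time: 1.4
ee_pos: [0.4571, 0.2809, 0.1209]
eef_rot: [0.382, 0.596, -0.381, 0.595]
ft_force: [0.5, 1.2, 0.0]
width: 0.0742
((0.4345213770866394, 0.2718685567378998), (0.09987128525972366, 0.10530558228492737), 24.282609939575195) 6885 0.022620633838383447
(array([ 0.004, -0.003,  0.029]), array([ 0.008, -0.   , -0.   ]))
(array([ 0.46 , -0.003,  0.029]), array([ 0.008, -0.   , -0.   ]))
```

View pics/w1.png

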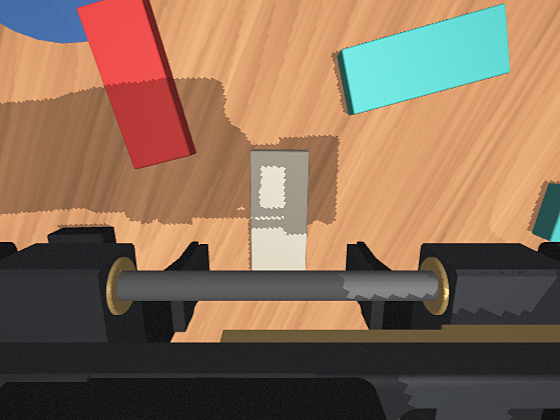

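The wrist picture shows the grey stone (280,210) centred between the two fingers (190 and 365). The red block and the teal one are clear of them. I descend and grip.

```bash
python3 -m pendant '0.1 -0.003 0.029 0.008 0 0;0.22 -0.003 0.029 0.008 0 0;0.34 -0.003 0.029 0.008 0 0;0.42 -0.003 0.029 0.008 0 0;0.46 -0.003 0.029 0.008 0 0;0.46 -0.003 0.029 0.008 0 0;0.46 -0.003 0.029 0.008 0 0' 0.7 && python3 -m pendant '0 0 0 0 0 0;0 0 0 0 0 0;0 0 0 0 0 0;0 0 0 0 0 0;0 0 0 0 0 0;0 0 0 0 0 0' -1 20
python3 - <<'E'
from h import *
a=np.radians(-1); y=[np.cos(a),np.sin(a),0]; x=[0,0,-1]
Rt=R.from_matrix(np.stack([x,y,np.cross(x,y)],1))
print(delta([.4595,.2743,.13],Rt),delta([.5825,-.025,.13],Rt))
E
```

```text
time: 2.15
ee_pos: [0.4604, 0.2738, 0.0068]
eef_rot: [0.386, 0.593, -0.385, 0.593]
ft_force: [-1.0, -0.2, 0.8]
width: 0.0738
time: 2.75
ee_pos: [0.4605, 0.2732, 0.0062]
eef_rot: [0.386, 0.593, -0.385, 0.593]
ft_force: [0.1, -0.5, 3.9]
width: 0.048
(array([-0.495, -0.001, -0.006]), array([ 0.29 , -0.   , -0.001])) (array([-0.496, -0.038,  1.288]), array([ 0.29 , -0.   , -0.001]))
```

```bash
python3 -m pendant '-0.1 0 0 0 0 0;-0.25 0 0 0 0 0;-0.4 0 0 0 0 0;-0.496 0 0.1 0.05 0 0;-0.496 -0.005 0.25 0.1 0 0;-0.496 -0.015 0.42 0.17 0 0;-0.496 -0.02 0.6 0.23 0 0;-0.496 -0.025 0.78 0.29 0 0'
python3 - <<'E'
from h import *
a=np.radians(-1); y=[np.cos(a),np.sin(a),0]; x=[0,0,-1]
Rt=R.from_matrix(np.stack([x,y,np.cross(x,y)],1))
print(delta([.5825,-.025,.13],Rt))
E
```

```text
time: 3.55
ee_pos: [0.5332, 0.0906, 0.1293]
eef_rot: [-0.505, -0.495, 0.505, -0.495]
ft_force: [1.8, 1.0, -2.7]
width: 0.0477
(array([-0.003,  0.206,  0.458]), array([-0.002,  0.   ,  0.001]))
```

```bash
python3 -m pendant '0 0.06 0.13 0 0 0;0 0.12 0.26 0 0 0;0 0.18 0.38 0 0 0;0 0.2 0.42 0 0 0;0 0.2 0.42 0 0 0;0 0.2 0.42 0 0 0'
python3 - <<'E'
from h import *
im,W=cloud("top"); np.savez("top1.npz",im=im,W=W)
im2,W2=cloud("scene"); cv2.imwrite("pics/s2.png",cv2.resize(im2[150:280,150:320],None,fx=4,fy=4,interpolation=cv2.INTER_CUBIC)); np.savez("scene1.npz",im=im2,W=W2)
a=np.radians(-1); y=[np.cos(a),np.sin(a),0]; x=[0,0,-1]
Rt=R.from_matrix(np.stack([x,y,np.cross(x,y)],1))
print(r.read_state()["ee_pos"],r.read_state()["ft_force"],delta([.5825,-.025,.13],Rt))
# clamp geometry refit from first top picture: fit edges of base via direction
W=np.load("top0.npz")["W"]
P=W[185:235,250:420].reshape(-1,3)
for lab,z0,z1,y0,y1 in(("stop",.07,.09,.03,.06),("rest",.046,.054,-.07,.03),("jawblk",.08,.09,-.16,-.12),("pad",.05,.08,-.125,-.1),("cheek",.1,.115,-.24,-.15),("post/trig",.172,.2,-.3,-.1)):
    Q=P[(P[:,2]>z0)&(P[:,2]<z1)&(P[:,1]>y0)&(P[:,1]<y1)]
    if len(Q): print(lab,len(Q),"x",np.percentile(Q[:,0],[2,50,98]).round(4),"y",np.percentile(Q[:,1],[2,50,98]).round(4))
E
```

```text
time: 4.15
ee_pos: [0.5811, -0.0124, 0.1291]
eef_rot: [-0.504, -0.496, 0.504, -0.495]
ft_force: [0.8, 0.2, -3.3]
width: 0.0475
[ 0.58122719 -0.01172986  0.12942662] [-0.35747683 -0.57010162 -3.61930897] (array([-0.002,  0.006,  0.053]), array([ 0.002, -0.001,  0.001]))
stop 163 x [0.5559 0.5833 0.6103] y [0.0397 0.0469 0.0542]
rest 351 x [0.5712 0.5815 0.5939] y [-0.0596 -0.0134  0.0282]
jawblk 134 x [0.555  0.5784 0.6049] y [-0.1495 -0.139  -0.1322]
pad 141 x [0.5578 0.5796 0.6018] y [-0.124  -0.1104 -0.1054]
cheek 315 x [0.5549 0.5706 0.6029] y [-0.2303 -0.2079 -0.1612]
post/trig 226 x [0.5641 0.5777 0.5907] y [-0.2469 -0.2304 -0.1516]
```

View pics/s2.png

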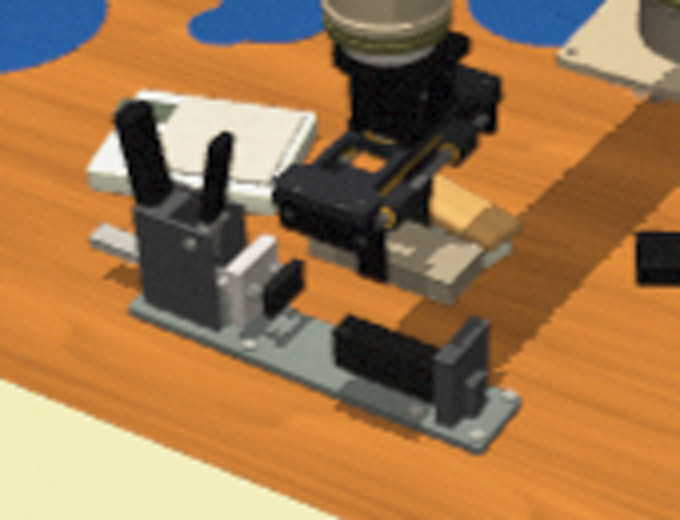

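Scene crop: the stone (420,260) is held level above the clamp, stop at (465,370), rest (385,355), pad (284,288), trigger blade (218,175) and post (143,150). I align it and lower it.

```bash
python3 -m pendant '0 0 0.03 0 0 0;0 0 0.059 0 0 0;0.06 0.001 0.059 0 0 0;0.13 0.001 0.059 0 0 0;0.19 0.001 0.059 0 0 0;0.23 0.001 0.059 0 0 0;0.25 0.001 0.059 0 0 0;0.25 0.001 0.059 0 0 0' && python3 -m pendant '0.008 0 0 0 0 0;0.016 0 0 0 0 0;0.024 0 0 0 0 0;0.028 0 0 0 0 0;0.032 0 0 0 0 0;0.032 0 0 0 0 0'
```

```text
time: 5.05
ee_pos: [0.5814, -0.0284, 0.0665]
eef_rot: [-0.504, -0.496, 0.505, -0.496]
ft_force: [-0.2, 0.1, -2.9]
width: 0.0479
time: 5.65
ee_pos: [0.5817, -0.0284, 0.0592]
eef_rot: [-0.504, -0.496, 0.504, -0.496]
ft_force: [0.1, 0.2, -3.5]
width: 0.0478
```

```bash
python3 -m pendant '0.003 0 0 0 0 0;0.006 0 0 0 0 0;0.009 0 0 0 0 0;0.009 0 0 0 0 0' && python3 -m pendant '0.002 0 0 0 0 0;0.004 0 0 0 0 0;0.004 0 0 0 0 0'
```

```text
time: 6.05
ee_pos: [0.5817, -0.0284, 0.0569]
eef_rot: [-0.504, -0.496, 0.504, -0.496]
ft_force: [0.2, -0.7, -3.1]
width: 0.0477
time: 6.35
ee_pos: [0.5818, -0.0283, 0.0562]
eef_rot: [0.504, 0.496, -0.504, 0.496]
ft_force: [-1.5, 1.3, -0.2]
width: 0.0474
```

```bash
python3 -m pendant '0.001 0 0 0 0 0;0.001 0 0 0 0 0' && python3 -m pendant '0 0 0 0 0 0;0 0 0 0 0 0;0 0 0 0 0 0;0 0 0 0 0 0' 0.5
python3 - <<'E'
from h import *
im,W=cloud("top"); im2,W2=cloud("scene"); cv2.imwrite("pics/s3.png",cv2.resize(im2[180:270,170:300],None,fx=5,fy=5,interpolation=cv2.INTER_CUBIC))
E
```

```text
time: 6.55
ee_pos: [0.5818, -0.0284, 0.0562]
eef_rot: [0.504, 0.496, -0.504, 0.496]
ft_force: [-3.9, 0.7, 5.7]
width: 0.0474
time: 6.95
ee_pos: [0.5819, -0.0283, 0.0557]
eef_rot: [0.504, 0.496, -0.504, 0.496]
ft_force: [0.8, -0.5, -0.2]
width: 0.0638
```

View pics/s3.png

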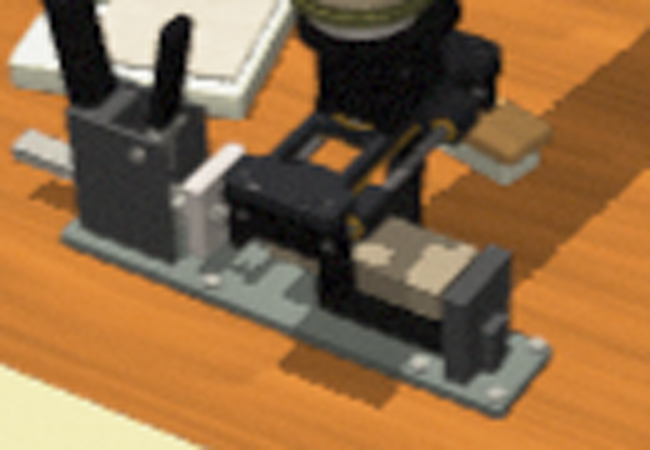

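The stone sits level on the rest, far end just short of the stop (475,315). I open a little more, lift away, and locate the trigger blade.

```bash
python3 -m pendant '0 0 0 0 0 0;-0.1 0 0 0 0 0;-0.25 0 0 0 0 0;-0.42 0 0 0 0 0;-0.6 0 0 0 0 0;-0.78 0 0 0 0 0;-0.78 0 0 0 0 0' 0.6
python3 - <<'E'
from h import *
for n in("top0","scene0"):
    P=np.load(n+".npz")["W"].reshape(-1,3); P=P[(abs(P[:,0]-.58)<.03)&(P[:,1]>-.2)&(P[:,1]<-.13)]
    for z in np.arange(.11,.2,.01):
        Q=P[(P[:,2]>z)&(P[:,2]<z+.01)]
        if len(Q)>3: print(n,z.round(2),len(Q),"x",Q[:,0].min().round(4),Q[:,0].max().round(4),"y",Q[:,1].min().round(4),Q[:,1].max().round(4))
im,W=cloud("top"); P=W.reshape(-1,3)
im2,W2=cloud("scene"); np.savez("scene2.npz",im=im2,W=W2); np.savez("top2.npz",im=im,W=W)
cv2.imwrite("pics/t2.png",np.vstack([cv2.resize(im[180:240,240:420],None,fx=4,fy=4,interpolation=cv2.INTER_CUBIC),cv2.resize(im2[180:265,160:340],None,fx=4,fy=4,interpolation=cv2.INTER_CUBIC)]))
for lab,W in(("top",W),("scene",W2)):
    P=W.reshape(-1,3); g=(abs(P[:,0]-.58)<.035)&(abs(P[:,1]+.024)<.064)&(P[:,2]>.066)&(P[:,2]<.077)
    print(lab,g.sum(),cv2.minAreaRect(P[g][:,:2].astype(np.float32)),np.median(P[g][:,2]))
s=r.read_state(); print(s["ee_pos"],s["width"])
E
```

```text
time: 7.75
ee_pos: [0.5844, -0.0289, 0.2572]
eef_rot: [0.507, 0.494, -0.502, 0.498]
ft_force: [1.9, -0.6, -0.7]
width: 0.0697
top0 0.11 15 x 0.5561 0.6024 y -0.1946 -0.1602
top0 0.12 4 x 0.5675 0.5693 y -0.1744 -0.1639
top0 0.13 6 x 0.5676 0.5699 y -0.1746 -0.1654
top0 0.14 4 x 0.5682 0.569 y -0.1688 -0.1608
top0 0.16 7 x 0.5678 0.5724 y -0.1681 -0.1548
top0 0.17 8 x 0.5678 0.5891 y -0.166 -0.1517
top0 0.18 69 x 0.5687 0.5909 y -0.1645 -0.1508
scene0 0.11 18 x 0.5664 0.5971 y -0.1991 -0.1595
scene0 0.12 17 x 0.5784 0.5956 y -0.1722 -0.159
scene0 0.13 16 x 0.5739 0.596 y -0.1679 -0.1566
scene0 0.14 16 x 0.5765 0.5952 y -0.1653 -0.1539
scene0 0.15 17 x 0.5773 0.5967 y -0.1663 -0.1521
scene0 0.16 19 x 0.5755 0.5994 y -0.1652 -0.1491
scene0 0.17 19 x 0.5738 0.5959 y -0.1579 -0.147
scene0 0.18 19 x 0.5741 0.5942 y -0.1577 -0.1472
top 3 ((0.570143461227417, 0.03980173170566559), (0.027910681441426277, 0.00010803939949255437), 0.08782246708869934) 0.07599803203223034
scene 450 ((0.5853212475776672, -0.022868134081363678), (0.1252543181180954, 0.05411893129348755), 89.06900787353516) 0.07046337238286937
[ 0.58218024 -0.02838557  0.25153209] 0.06908615557909129
```

View pics/t2.png

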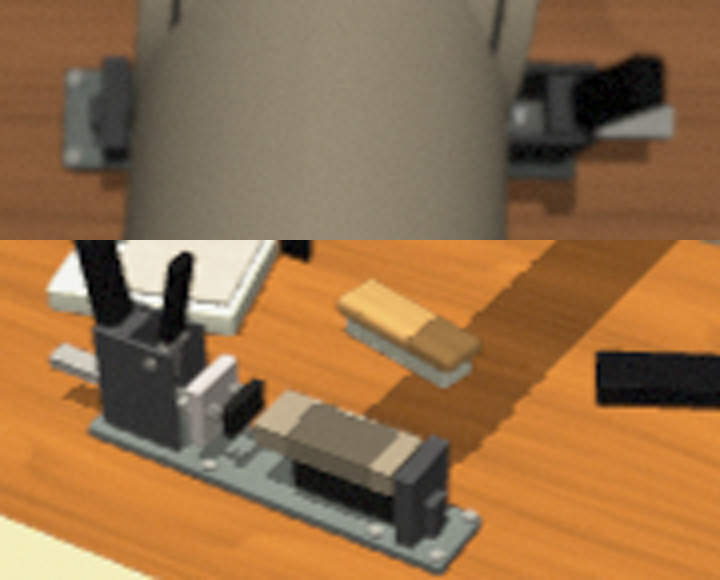

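The stone lies straight on the rest with about a 3 mm gap to the stop, and the pad (243,408) is still clear of it. The trigger's jaw-side face at the grip is about (0.580, -0.151, 0.165). I close the fingers and go in front of it.

```bash
python3 -m pendant '0 0 0.1 0 0 0;0 0 0.22 0 0 0;0 0 0.34 0 0 0;0 -0.008 0.37 0 0 0;0 -0.008 0.37 0 0 0;0 -0.008 0.37 0 0 0;0 -0.008 0.37 0 0 0' -1 20 && python3 -m pendant '0.1 0 0 0 0 0;0.2 0 0 0 0 0;0.3 0 0 0 0 0;0.375 0 0 0 0 0;0.375 0 0 0 0 0;0.375 0 0 0 0 0'
```

```text
time: 8.55
ee_pos: [0.5783, -0.1191, 0.2502]
eef_rot: [-0.504, -0.497, 0.504, -0.496]
ft_force: [0.7, -0.2, -0.8]
width: 0.0218
time: 9.15
ee_pos: [0.5784, -0.12, 0.1574]
eef_rot: [0.504, 0.496, -0.504, 0.496]
ft_force: [0.9, -0.1, 0.9]
width: 0.0005
```

```bash
python3 -m pendant '0 0 0.02 0 0 0;0 0 0.04 0 0 0;0 0 0.06 0 0 0;0 0 0.06 0 0 0;0 0 0.06 0 0 0' && python3 -m pendant '0 0 0.01 0 0 0;0 0 0.02 0 0 0;0 0 0.03 0 0 0;0 0 0.04 0 0 0;0 0 0.04 0 0 0'
```

```text
time: 9.65
ee_pos: [0.578, -0.1361, 0.1572]
eef_rot: [0.504, 0.496, -0.504, 0.496]
ft_force: [0.3, 0.3, -0.4]
width: 0.0006
time: 10.15
ee_pos: [0.5782, -0.1442, 0.1574]
eef_rot: [0.505, 0.497, -0.503, 0.496]
ft_force: [-1.1, 7.2, 4.4]
width: 0.0006
```

```bash
python3 -m pendant '0 0 0.02 0 0 0;0 0 0.04 0 0 0;0 0 0.06 0 0 0;0 0 0.08 0 0 0;0 0 0.1 0 0 0;0 0 0.12 0 0 0;0 0 0.12 0 0 0;0 0 0.12 0 0 0'
python3 - <<'E'
from h import *
im2,W2=cloud("scene"); np.savez("scene3.npz",im=im2,W=W2)
for n in("scene2","scene3"):
    P=np.load(n+".npz")["W"].reshape(-1,3); g=(abs(P[:,0]-.58)<.04)&(P[:,1]>-.15)&(P[:,1]<-.08)&(P[:,2]>.079)&(P[:,2]<.089)
    Q=P[g]; print(n,len(Q),"jawtop y",np.percentile(Q[:,1],[5,50,95]).round(4))
E
```

```text
time: 10.95
ee_pos: [0.5782, -0.1736, 0.1575]
eef_rot: [0.505, 0.497, -0.503, 0.496]
ft_force: [-0.6, 7.6, 5.2]
width: 0.0002
scene2 53 jawtop y [-0.1403 -0.1336 -0.1274]
scene3 57 jawtop y [-0.1296 -0.1218 -0.1158]
```

```bash
python3 -m pendant '0 0 -0.05 0 0 0;0 0 -0.1 0 0 0;0 0 -0.155 0 0 0;0 0 -0.155 0 0 0;0 0 -0.155 0 0 0' && python3 -m pendant '0 0 0.025 0 0 0;0 0 0.05 0 0 0;0 0 0.075 0 0 0;0 0 0.1 0 0 0;0 0 0.125 0 0 0;0 0 0.155 0 0 0;0 0 0.155 0 0 0;0 0 0.155 0 0 0'
python3 - <<'E'
from h import *
im2,W2=cloud("scene"); np.savez("scene4.npz",im=im2,W=W2)
cv2.imwrite("pics/s4.png",cv2.resize(im2[190:265,175:285],None,fx=6,fy=6,interpolation=cv2.INTER_CUBIC))
for n in("scene4",):
    P=np.load(n+".npz")["W"].reshape(-1,3); g=(abs(P[:,0]-.58)<.04)&(P[:,1]>-.15)&(P[:,1]<-.08)&(P[:,2]>.079)&(P[:,2]<.089)
    Q=P[g]; print(n,len(Q),"jawtop y",np.percentile(Q[:,1],[5,50,95]).round(4))
E
```

```text
time: 11.5
ee_pos: [0.5778, -0.1369, 0.157]
eef_rot: [-0.504, -0.496, 0.504, -0.496]
ft_force: [-0.4, -0.2, -0.0]
width: 0.0001
time: 12.3
ee_pos: [0.5779, -0.1748, 0.1575]
eef_rot: [0.505, 0.496, -0.503, 0.496]
ft_force: [0.8, 8.6, 4.8]
width: 0.0006
scene4 58 jawtop y [-0.1166 -0.1096 -0.1032]
```

View pics/s4.png

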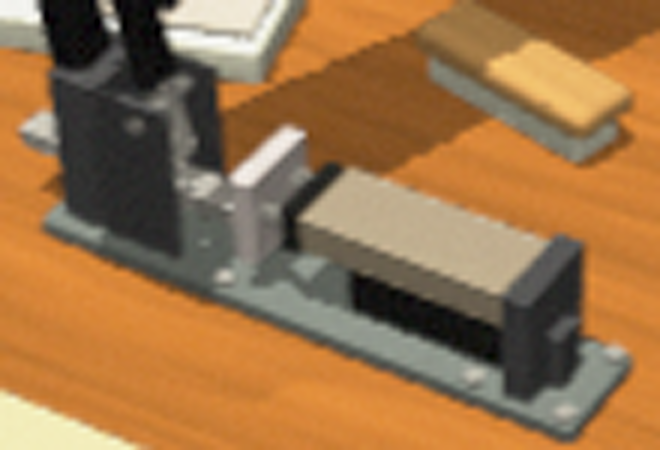

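The pad now touches the stone's end (315,205), and the stone's far end is at or nearly at the stop (520,270). The jaw has travelled about 24 mm. About 8 mm more is needed, so the last stroke is partial.

```bash
python3 -m pendant '0 0 -0.05 0 0 0;0 0 -0.1 0 0 0;0 0 -0.155 0 0 0;0 0 -0.155 0 0 0;0 0 -0.155 0 0 0' && python3 -m pendant '0 0 0.02 0 0 0;0 0 0.04 0 0 0;0 0 0.06 0 0 0;0 0 0.08 0 0 0;0 0 0.095 0 0 0;0 0 0.105 0 0 0;0 0 0.105 0 0 0;0 0 0.105 0 0 0'
python3 - <<'E'
from h import *
im2,W2=cloud("scene"); np.savez("scene5.npz",im=im2,W=W2)
imt,_=cloud("top")
cv2.imwrite("pics/s5.png",cv2.resize(im2[190:265,175:285],None,fx=6,fy=6,interpolation=cv2.INTER_CUBIC))
for n in("scene2","scene4","scene5",):
    P=np.load(n+".npz")["W"].reshape(-1,3); P=P[abs(P[:,0]-.58)<.04]
    def rng(y0,y1,z0,z1): 
        Q=P[(P[:,1]>y0)&(P[:,1]<y1)&(P[:,2]>z0)&(P[:,2]<z1)]; return len(Q),np.percentile(Q[:,1],[3,50,97]).round(4)
    print(n,"jaw",rng(-.15,-.08,.079,.089),"pad top",rng(-.14,-.07,.0735,.0785),"stone",rng(-.11,.036,.068,.0725))
E
```

```text
time: 12.85
ee_pos: [0.5778, -0.137, 0.157]
eef_rot: [-0.504, -0.496, 0.504, -0.496]
ft_force: [-0.1, -1.4, 0.5]
width: 0.0003
time: 13.65
ee_pos: [0.5783, -0.1615, 0.1579]
eef_rot: [0.505, 0.497, -0.503, 0.496]
ft_force: [-1.2, 10.5, 7.7]
width: 0.0005
scene2 jaw (53, array([-0.1407, -0.1336, -0.1266])) pad top (27, array([-0.1395, -0.1291, -0.0737])) stone (339, array([-0.1037, -0.0255,  0.0316]))
scene4 jaw (58, array([-0.1174, -0.1096, -0.1029])) pad top (32, array([-0.1151, -0.0854, -0.0748])) stone (323, array([-0.0868, -0.0184,  0.0317]))
scene5 jaw (55, array([-0.1116, -0.1028, -0.0971])) pad top (38, array([-0.1081, -0.0856, -0.0707])) stone (347, array([-0.0971, -0.0257,  0.0312]))
```

View pics/s5.png

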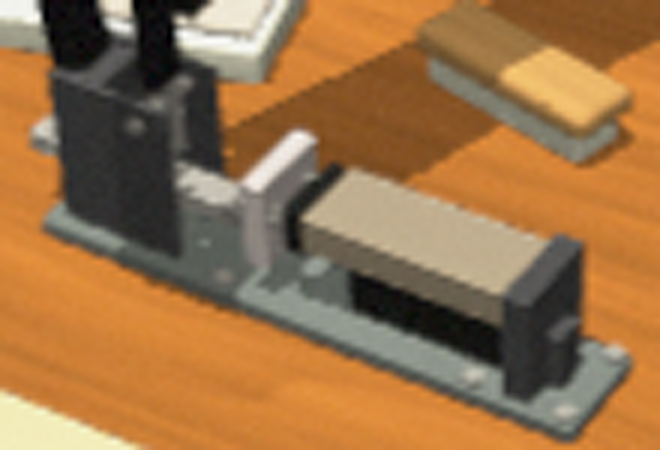

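The jaw moved another 6–7 mm while the stone stayed against the stop, so pad compression is about 6.3 mm. I squeeze slightly more for half way.

```bash
python3 -m pendant '0 0 0.008 0 0 0;0 0 0.016 0 0 0;0 0 0.016 0 0 0;0 0 0.016 0 0 0;0 0 0.016 0 0 0;0 0 0.016 0 0 0'
python3 - <<'E'
from h import *
def J(W):
    P=W.reshape(-1,3); Q=P[(abs(P[:,0]-.58)<.04)&(P[:,1]>-.15)&(P[:,1]<-.08)&(P[:,2]>.079)&(P[:,2]<.089)]
    return np.percentile(Q[:,1],[5,50,95]).round(4)
im2,W2=cloud("scene"); print(J(np.load("scene2.npz")["W"]),J(W2),J(cloud("scene")[1]),r.read_state()["ft_force"])
cv2.imwrite("pics/s6.png",cv2.resize(im2[190:265,175:285],None,fx=6,fy=6,interpolation=cv2.INTER_CUBIC))
E
```

```text
time: 14.35
ee_pos: [0.5783, -0.1651, 0.158]
eef_rot: [0.505, 0.497, -0.502, 0.495]
ft_force: [-1.7, 12.0, 9.8]
width: 0.0003
[-0.1403 -0.1336 -0.1274] [-0.1083 -0.1011 -0.0965] [-0.1082 -0.102  -0.0953] [-1.87720379 11.5245408  10.20040735]
```

View pics/s6.png

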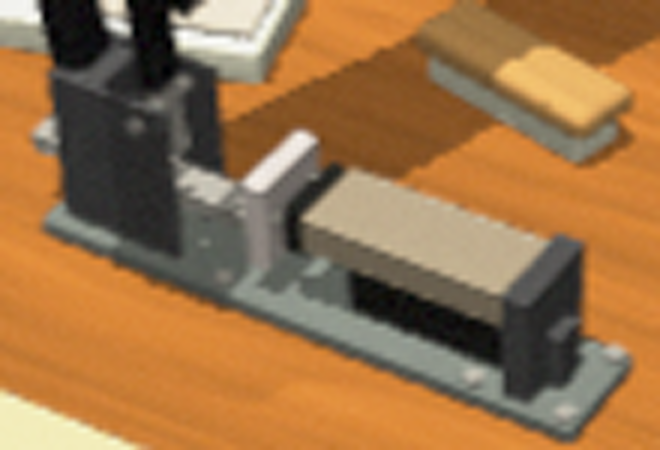

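The stone is gripped between pad (315,205) and stop (520,270). Jaw travel is about 32 mm, so the pad is in about 7.5 mm, with about 12 N held on the trigger.

```bash
python3 -c "
from bench import close_job; close_job()"
```

```text
the job is handed in; nothing more can be done
```

The job is handed in with the stone gripped in the clamp and the trigger still squeezed. No verdict was reported.

- **Placing:** I laid the grey stone on the rest about 3–4 mm short of the stop and let go. I then drove the jaw only by the trigger, with closed fingertips: two full strokes and one partial stroke, which I am still holding.
- **Final grip:** Depth readings put the jaw travel at about 32 mm. The free gap before contact was about 24.5 mm, so the pad should be in about 7.5 mm, give or take 1.5 mm. That is inferred from jaw travel, because the pad itself was too small in the picture to measure directly.
- **Trigger:** The fingers push with about 12 N. The trigger angle is roughly 0.33 rad, worked out from the fingertip travel.
- **Last picture:** The stone lies straight and flat against the stop, and the robot is not in view near it. I only saw the brush and part of the scale, both apparently unmoved. I did not check the tub at the end, but the arm did not go near it.
- **Disagreement:** The scene and top cameras differed by about 4–5 mm in absolute position. I therefore took jaw travel from differences within the scene camera alone.

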